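Set the sprung hatch of the scrap bin just below its balance point

TASK

I want to adjust the lifting spring of the green scrap bin's hatch. Draw the bolt with the red knob fully back, take the steel hatch by its black bar and raise it clearly past the red balance mark on the arc beside it, then bring it back down until its white pointer stands inside the green band just below that mark and finish while still holding it there, at rest, so that I can work on the spring. Do not let the hatch fly up or slam, and leave the glue bottle, the tape roll and the hardwood block where they are.

Things in the scene. Friction and masses are not known exactly. Their poses are not given: they have to be found in the camera images.
- bin: Green steel scrap bin, 200 (x) x 280 (y) x 92 mm high, fixed to the table. Origin under the middle of its floor, on the table; x points from its front (bar side, nearer the robot) to the hinge at the back, y to its left, z up. The hatch covers y from -54 to +134 mm; to the right of it (-y) is a fixed deck, top at 92 mm, with the bolt.
- knob (a point): Grasp point on the bolt's upright red knob, 45 mm above the bin's deck: a cylinder 16 mm across, grippable from 24 mm below to 14 mm above this point. The bolt runs through two low steel keepers, 16 mm high (tops 29 mm below this point), 23 mm to its left and 20 mm to its right when the bolt is shot; the grip passes over them.
- bolt (a joint): Slide bolt, m: 0 = shot over the hatch's right edge (the hatch is locked down), 0.04 = fully drawn; grows as the knob moves to the bin's right (its -y). The hatch is free from about 0.024. It slides with about 1.5 N of friction and stays where it is left.
- bar (a point): Middle of the hatch's black bar handle: round, 12 mm across, parallel to the bin's y axis, clear for 100 mm between brackets. It moves with the hatch. Shut, it is 42 mm in front of the bin's front face, 120 mm above the table, with nothing below it. Seen in the hatch it lies 232 mm from the hinge line and 28 mm to the outer side of it; the hatch's edge is 51 mm off. It can turn in a grip.
- hinge (a point): Point on the hinge line of the hatch, in line with the middle of the bar; the hinge line runs along the bin's y axis, 92 mm above the table and 90 mm behind the bin's middle.
- hatch_angle (a joint): Angle of the hatch, rad: 0 = shut, grows as its front edge rises; stop at 1.45. The spring balances it at 1.0: below, it falls shut if let go (about 3 N at the bar lifts it from shut, under 1 N holds it at 0.87); above, it rises by itself to the stop. Green band: 0.78 to 0.95. Clearly past balance: 1.1 or more. Flying or slamming: over 2 rad/s.
- hatch: The steel hatch plate with its bar, 186 x 188 x 5 mm, about 1.6 kg, carried by the sprung hinge. Origin on the hinge line, its x axis from the bar side to the hinge.
- glue_bottle: White glue bottle with a red tip, 62 mm across, 187 mm high, loose bystander. Origin under its middle.
- tape_roll: Roll of masking tape lying flat, 105 mm across, 25 mm high, loose bystander. Origin under its middle.
- hardwood_block: Brown hardwood block, 55 x 85 x 42 mm, loose bystander. Origin under its middle.
- mark (a point): Red mark on the fixed index arc, at the hatch's balance point (1.0 rad). The arc is a thin steel rod of 100 mm radius about the hinge, standing upright on the bin's left side (19 mm outside the hatch) up to 195 mm above the table. Just below the mark a thick green band spans hatch angles 0.78 to 0.95 rad. A white pin on the hatch's left edge points at the arc.

How it is judged (in metres and radians):
On the way, in this order (a step that is already met when the one before it is completed fails the run):
1. the bolt is drawn back (at least 30 of its 40 mm) with the hatch still shut (value of joint bolt above 0.03 m and value of joint hatch_angle below 0.1 rad), for 0.1 s.
2. the hatch is raised clearly past its balance point (beyond 1.05 rad) (value of joint hatch_angle above 1.05 rad), for 0.1 s.
At the end, for the whole second after the job is handed in: The hatch stands at rest (under 0.05 rad/s) between 0.78 and 0.95 rad, in the green band below the balance point, held by the gripper's fingers (more than 0.2 N on the hatch or its bar), with the bolt still drawn by at least 30 mm (value of joint hatch_angle between 0.78 and 0.95 rad and velocity of joint hatch_angle between -0.05 and 0.05 rad/s and contact force between the fingers and hatch above 0.2 N and value of joint bolt above 0.03 m); the arm keeps its last pose, push and grip.
It fails at once if the hatch flies up or slams (faster than 2 rad/s) (velocity of joint hatch_angle above 2 rad/s or velocity of joint hatch_angle below -2 rad/s).
It fails at once if the glue bottle is moved by more than 25 mm (distance of glue_bottle from where it was at the start of the episode above 0.025 m).
It fails at once if the tape roll is moved by more than 25 mm (distance of tape_roll from where it was at the start of the episode above 0.025 m).
It fails at once if the hardwood block is moved by more than 25 mm (distance of hardwood_block from where it was at the start of the episode above 0.025 m).
It fails at once if the glue bottle is tipped over (angle between glue_bottle's own z axis and vertical above 0.4 rad).
It also fails if it takes over 53 s, if anything falls off the work surface, if the arm or the gripper's body presses on something with over 40 N, if the wrist force passes 120 N, or if a joint passes its speed limit or range.

ROBOT

A 6-joint arm with a two-finger parallel gripper is mounted at the origin on a cart in front of the work surface, level with it; the furniture and walls round the work are solid. World frame = base frame: x ahead of the robot, y to its left, z up, the work surface at z = 0. Lengths are in mm, angles in rad, forces in N, time in s.
With the tool pointing down it reaches from about 350 to 875 mm from the base axis. Payload 4.2 kg.
Tool frame: the origin (TCP) lies midway between the tips of the shut fingers; the grasp point (between the pads) lies 19 mm behind it; z points along the fingers, y is the line along which they close (so a half turn about z gives the same grasp; the last joint's range is limited). The gripper opens to 85 mm and grips with 20 to 120 N. Pads are 22 mm wide; open, the fingers measure 114 mm over their backs; the gripper's body (76 mm by 85 mm) begins 54 mm behind the grasp point. The pads swing forward as they close: fully open they stand 13 mm farther back than shut.
Start: joints at [1.513, 0.385, 0.008, 0, -1.194, -0.259], TCP at [194.672, 593.887, 231.312] pointing down, gripper open.
Joint ranges: [-3.14, 3.14], [-1.21, 2.06], [-1.07, 1.41], [-3.16, 2.05], [-2.99, -0.16], [-3.1, 3.1]. Speed limits (rad/s): [2.79, 2.79, 3.14, 3.14, 3.14, 3.14].

INTERFACE

Orientations are given as a unit quaternion [x, y, z, w].
In Python, from bench import arm gives the robot as it stands.
- The arm moves only by the tool send_rows, never from a script. Its argument "targets" is a list of rows, each an object of numbers: "gripper": the gripper command: -1 is fully open, 1 is shut, values between are in proportion; "x", "y", "z": the shift along the tool's x, y, z in cm; "ax", "ay", "az": the turn, a rotation vector about the tool's x, y, z in degrees. A call has 1 to 5 rows; each row shifts and turns the commanded pose from where the row before left it, along the tool's axes as they then stand; what a row does not reach is not made up. A row lasts 1/12 s, in which the tool goes at most 41.7 mm and 7.16 degrees, less where a joint would pass 70% of its speed; a pose out of reach is approached as far as the arm can. A call is refused whole if a number of a shift passes 4.17 or a number of a turn 7.16, either way. A call with a gripper value outside its range is refused whole. The fingers move at their own pace and stop on an object; the grip force is fixed at half the most. Time passes only in rows, so rows that do not move let the fingers close. It gives the time, the measured TCP pose, the force, the opening and the grip force at its end, in the units of the state.
- arm.read_state(): the state, without advancing time (a new reading comes with each control period).
- arm.get_image(name): name is "scene" or "top"; returns (picture, depth): 400x640x3 uint8, red, green, blue; 400x640 float32, mm along the optical axis (not along the pixel's ray), 0 where there is no reading.
- arm.camera_model(name): a dict with "fx", "fy", "cx", "cy" (pixels), "cam_to_world" (4x4, takes a point from camera to world coordinates). Camera axes: x right, y down, z forward; pixel columns grow to the right and rows downward; lengths in mm; the calibration is good to about 2 mm. A picture is of the moment at which its call begins. camera_model takes no time and is no camera call.
- arm.job_done(): hands the job in; it is judged then, once.
Trained networks look in the newest picture that a camera, given by its name, has taken for a name from the list of things; names that differ only in an ending like _2 or _b are one class to them, and where a whole thing is asked for, a point or a joint stands for the part that bears it (a point fixed in the world has none). Each returns a list of dicts, best first, with "score" (0 to 1); they miss things now and then, are a little off and sometimes report something else, mostly with a low value. They report only what shows in the picture. A call takes as long as a camera call.
- arm.boxes_of(camera, thing): "rect" ([left, top, width, height] in pixels, round what is visible of it).
The state is a dict: "clock": time; "joints": joint angles; "joint_vel": joint speeds; "joint_efforts": joint torques, N m; "position": TCP position; "ee_rot": TCP orientation; "contact_force": force on the tool from outside, world axes, zero at the start; "wrist_torque": the same for the moment, N m; "gripper_width": finger opening in mm; "grasp_force": force on a finger pad.
Only numpy, scipy, OpenCV 4.12 (cv2) and the standard library are available. Lean on these libraries where they do the work, as an engineer would, in place of code of your own. Each camera call takes 0.05 s, during which the arm holds its last target. There are 200 camera calls.

## Working session

There is one attempt and no reset: what is moved stays moved. The work goes in short steps, Python scripts to look and compute and a tool call to move; the robot and the scene stay as the last step left them, time stands still between calls to the robot, and variables do not carry over. Pictures are saved under pics/ and viewed, at most 10 in all, crops included, and the job is handed in when it is done.

Besides the shell and the picture viewer there is one more tool, called after ">>>" in YAML: its name, and indented under it one key for each argument. send_rows: Moves the arm, as the interface text tells. Its arguments: {"type":"object","properties":{"targets":{"type":"array"}},"required":["targets"]}

```bash
mkdir -p pics; ls
python3 - <<'E'
from bench import arm
import cv2,numpy as np
s=arm.read_state();print({k:np.round(v,3).tolist() for k,v in s.items()})
ims=[]
for n in("scene","top"):
    im,d=arm.get_image(n);np.savez(f"/tmp/{n}.npz",im=im,d=d);cv2.imwrite(f"pics/{n}0.png",im[:,:,::-1])
    print(n,arm.camera_model(n))
    for t in("bin","knob","bar","hatch","glue_bottle","tape_roll","hardwood_block"):
        print(t,[(np.round(b["rect"]).tolist(),round(b["score"],2)) for b in arm.boxes_of(n,t)[:2]])
E
```

```text
pics
{'clock': 0.0, 'joints': [1.513, 0.386, 0.007, -0.001, -1.194, -0.259], 'joint_vel': [0.0, 0.002, -0.0, 0.001, 0.001, -0.0], 'joint_efforts': [-0.0, -39.229, 18.839, 4.186, -0.005, 0.0], 'position': [194.515, 593.332, 230.214], 'ee_rot': [0.987, -0.158, -0.0, 0.001], 'contact_force': [0.273, -0.431, -0.445], 'wrist_torque': [0.051, 0.026, 0.061], 'grasp_force': 0.0, 'gripper_width': 85.38}
scene {'fx': 468.1453798762077, 'fy': 468.1453798762077, 'cx': 324.62973360486075, 'cy': 199.10874834327996, 'cam_to_world': array([[ 8.34264711e-01, -2.47746571e-01,  4.92568806e-01,
        -2.41198197e+02],
       [-5.50800481e-01, -4.14864555e-01,  7.24228024e-01,
        -1.05963188e+03],
       [ 2.49243291e-02, -8.75505019e-01, -4.82565788e-01,
         8.49748605e+02],
       [ 0.00000000e+00,  0.00000000e+00,  0.00000000e+00,
         1.00000000e+00]])}
bin [([271.0, 140.0, 80.0, 85.0], 0.69)]
knob [([273.0, 138.0, 80.0, 90.0], 0.68), ([318.0, 181.0, 8.0, 23.0], 0.67)]
bar [([274.0, 166.0, 69.0, 28.0], 0.81), ([344.0, 217.0, 22.0, 56.0], 0.52)]
hatch [([274.0, 166.0, 75.0, 28.0], 0.87
[... 163 characters left out ...]
65642504, 'cx': 311.18864262017837, 'cy': 199.8880278395789, 'cam_to_world': array([[ 1.24736831e-02, -9.82195549e-01,  1.87446820e-01,
         2.66048981e+02],
       [-9.99869622e-01, -1.41743057e-02, -7.73490416e-03,
         4.73959595e+01],
       [ 1.02541170e-02, -1.87325899e-01, -9.82244298e-01,
         1.59974583e+03],
       [ 0.00000000e+00,  0.00000000e+00,  0.00000000e+00,
         1.00000000e+00]])}
bin [([212.0, 142.0, 105.0, 100.0], 0.7)]
knob [([277.0, 196.0, 28.0, 15.0], 0.66)]
bar [([214.0, 156.0, 74.0, 81.0], 0.66)]
hatch [([213.0, 151.0, 80.0, 86.0], 0.71)]
glue_bottle []
tape_roll [([387.0, 184.0, 31.0, 33.0], 0.72)]
hardwood_block [([216.0, 244.0, 29.0, 23.0], 0.97)]
```

Run:
```python
import cv2
a=cv2.imread("pics/top0.png")[110:290,180:440];cv2.imwrite("pics/c1.png",cv2.resize(a,None,fx=3,fy=3,interpolation=cv2.INTER_CUBIC))
a=cv2.imread("pics/scene0.png")[110:300,220:480];cv2.imwrite("pics/c2.png",cv2.resize(a,None,fx=3,fy=3,interpolation=cv2.INTER_CUBIC))
```

```text
(no output)
```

View pics/c1.png

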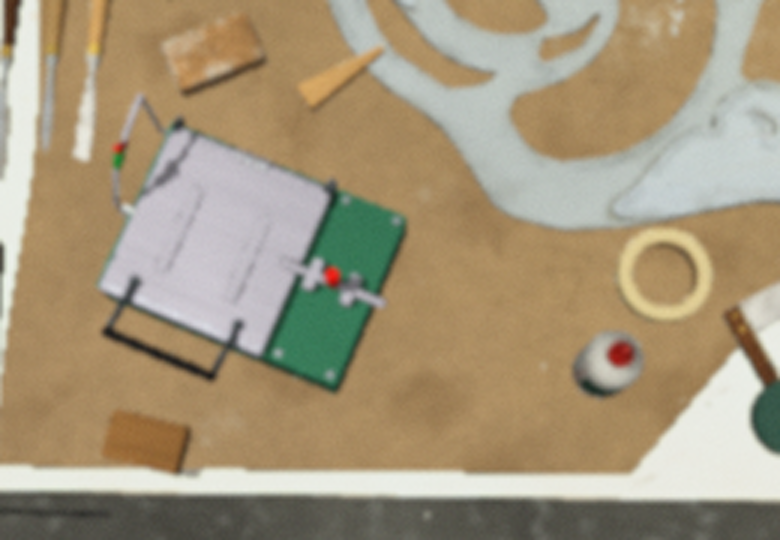

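View pics/c2.png

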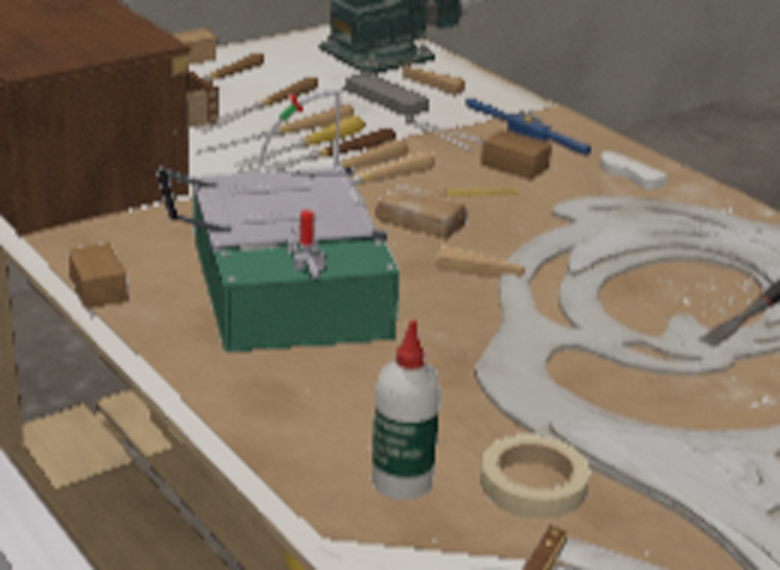

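The top crop shows the bin turned clockwise, with the knob at crop (332,276), the bar from (107,331) to (213,377), and deck corners at (337,391) and (406,220). The hardwood block is just in front of the bar at (146,440). The scene crop shows a cabinet to the left of the bin. Next I fit the bin pose.

```bash
cat > h.py <<'E'
import numpy as np, cv2
from bench import arm
from scipy.optimize import least_squares
from scipy.spatial.transform import Rotation as R
def proj(n,P):
    c=arm.camera_model(n);T=np.linalg.inv(c["cam_to_world"]);q=np.atleast_2d(P)@T[:3,:3].T+T[:3,3]
    return np.c_[c["fx"]*q[:,0]/q[:,2]+c["cx"],c["fy"]*q[:,1]/q[:,2]+c["cy"]]
def b2w(p,B):
    x,y,t=p;B=np.atleast_2d(B);c,s=np.cos(t),np.sin(t)
    return np.c_[x+c*B[:,0]-s*B[:,1],y+s*B[:,0]+c*B[:,1],B[:,2]]
E
python3 - <<'E'
from h import *
T=np.array([[-100,-140,92],[100,-140,92],[-142,40,120],[90,-54,95],[-142+0,40,120]])
tp=np.array([[337,391],[406,220],[160,354],[333,188],[160,354]])/3+[179.67,109.67]
S=np.array([[-100,-140,92],[-100,-140,0],[100,-140,92],[100,-140,0]])
sp=np.array([[228,288],[230,350],[396,262],[396,337]])/3+[219.67,109.67]
f=lambda p:np.r_[(proj("top",b2w(p,T))-tp).ravel(),(proj("scene",b2w(p,S))-sp).ravel()]
r=least_squares(f,[450,200,-0.4],loss="soft_l1");p=r.x;print(p,np.round(f(p),1))
# knob top z=92+45+14=151
def ray(n,uv,z):
    c=arm.camera_model(n);M=c["cam_to_world"];d=M[:3,:3]@[(uv[0]-c["cx"])/c["fx"],(uv[1]-c["cy"])/c["fy"],1];return M[:3,3]+d*(z-M[2,3])/d[2]
k=ray("top",np.array([332,276])/3+[179.67,109.67],148);print("knob",k)
k2=ray("scene",np.array([307,213])/3+[219.67,109.67],150);print("knob scene",k2)
c,s=np.cos(p[2]),np.sin(p[2]);d=k[:2]-p[:2];print("knob in bin",c*d[0]+s*d[1],-s*d[0]+c*d[1])
for n,q in dict(bar=[-142,40,120],hinge=[90,40,92],mark=[90-54,153,92+84]).items():print(n,b2w(p,q))
# depth based check
z=np.load("/tmp/top.npz");d=z["d"];cm=arm.camera_model("top");M=cm["cam_to_world"]
v,u=np.mgrid[:400,:640];P=np.stack([(u-cm["cx"])/cm["fx"]*d,(v-cm["cy"])/cm["fy"]*d,d],-1)@M[:3,:3].T+M[:3,3]
red=(z["im"][...,0]>150)&(z["im"][...,1]<80)
m=red[190:215,280:300];print("red knob pts",P[190:215,280:300][m].round(0)[:20].tolist())
for uv in[(228,256),(402,201),(388,230)]:print(uv,P[uv[1],uv[0]])
E
```

```text
[ 5.73329219e+02  1.89013167e+02 -3.77664974e-01] [-0.4 -1.5  0.6 -1.6 -0.4  0.3 -0.8  1.7 -0.4  0.3 -0.5 -1.  -1.   2.1
  2.6  2.9  1.1  1.2]
knob [536.57318853 100.17710937 148.        ]
knob scene [535.70948599 101.34092195 150.        ]
knob in bin -1.4073814219423184 -96.12944491230296
bar [[456.08625264 278.55693817 120.        ]]
hinge [[671.73679784 193.00670524  92.        ]]
mark [[663.21113784 317.95594742 176.        ]]
red knob pts [[543.0, 104.0, 156.0], [545.0, 101.0, 147.0], [553.0, 110.0, 90.0], [540.0, 104.0, 155.0], [542.0, 101.0, 149.0], [541.0, 98.0, 154.0], [542.0, 95.0, 146.0], [538.0, 104.0, 151.0], [539.0, 101.0, 149.0], [539.0, 98.0, 144.0], [539.0, 95.0, 147.0], [535.0, 104.0, 150.0], [535.0, 101.0, 150.0], [535.0, 98.0, 151.0], [535.0, 95.0, 151.0], [532.0, 104.0, 151.0], [533.0, 101.0, 146.0], [533.0, 98.0, 146.0], [532.0, 95.0, 149.0], [532.0, 102.0, 133.0]]
(228, 256) [374.72701446 301.82314335  42.02409217]
(402, 201) [ 571.44087847 -274.04972307    2.63645558]
(388, 230) [ 451.32613505 -197.85719325  159.72998423]
```

```bash
cat >> h.py <<'E'
def rows(P0,q0,P1,q1,maxmm=38,maxdeg=7.0):
    r0,r1=R.from_quat(q0),R.from_quat(q1);w=(r0.inv()*r1).as_rotvec(degrees=True)
    n=int(np.ceil(max(np.linalg.norm(np.subtract(P1,P0))/maxmm,np.linalg.norm(w)/maxdeg)));out=[]
    for i in range(n):
        ri=r0*R.from_rotvec(w*i/n,degrees=True)
        out.append(np.r_[ri.inv().apply(np.subtract(P1,P0)/n)/10,w/n].round(2).tolist())
    return out
p=[573.3,189.0,-0.3777]
def down(t=p[2]):
    c,s=np.cos(t),np.sin(t);return R.from_matrix(np.c_[[s,-c,0],[-c,-s,0],[0,0,-1]]).as_quat()
E
python3 - <<'E'
from h import *
s=arm.read_state()
for r in rows(s["position"],s["ee_rot"],[537,100,200],down()):print(r)
z=np.load("/tmp/top.npz");d=z["d"];cm=arm.camera_model("top");M=cm["cam_to_world"]
v,u=np.mgrid[:400,:640];P=np.stack([(u-cm["cx"])/cm["fx"]*d,(v-cm["cy"])/cm["fy"]*d,d],-1)@M[:3,:3].T+M[:3,3]
m=(P[...,2]>150)&(d>0)
H,_,_=np.histogram2d(P[m][:,0],P[m][:,1],bins=[np.arange(0,1001,100),np.arange(-400,801,100)]);print(H.astype(int))
E
python3 -c "
import cv2;cv2.imwrite('pics/t0.png',cv2.imread('pics/top0.png'))"
```

```text
[2.99, 2.27, 0.2, 0.0, 0.0, 5.84]
[3.21, 1.95, 0.2, 0.0, 0.0, 5.84]
[3.39, 1.61, 0.2, 0.0, 0.0, 5.84]
[3.54, 1.26, 0.2, 0.0, 0.0, 5.84]
[3.65, 0.89, 0.2, 0.0, 0.0, 5.84]
[3.72, 0.52, 0.2, 0.0, 0.0, 5.84]
[3.75, 0.14, 0.2, 0.0, 0.0, 5.84]
[3.75, -0.25, 0.2, 0.0, 0.0, 5.84]
[3.7, -0.63, 0.2, 0.0, 0.0, 5.84]
[3.62, -1.0, 0.2, 0.0, 0.0, 5.84]
[3.5, -1.36, 0.2, 0.0, 0.0, 5.84]
[3.34, -1.71, 0.2, 0.0, 0.0, 5.84]
[3.15, -2.05, 0.2, 0.0, 0.0, 5.84]
[2.93, -2.36, 0.2, 0.0, 0.0, 5.84]
[2.67, -2.64, 0.2, 0.0, 0.0, 5.84]
[2.39, -2.9, 0.2, 0.0, 0.0, 5.84]
[[   0    0    0  801  727  132  202  291  493 1188  343    0]
 [   0    0    0    0    0    0    0    0    0 2505  472    0]
 [   0    0    0    0    0    0    0    0    0 1161  169    0]
 [   0    0    0    0    0    0    0    0  301  714  693  721]
 [   0   11   50    0    0    0    0    0  505 1177 1183 1176]
 [   0    0    0    0    4    4    0    0  476 1132 1565 1612]
 [   0    0    0    0    0    0    1   65    0   11 2482  543]
 [   0    0    0    0    0    0   14    4    0    0   37    2]
 [   0    0    0    0    0    0    0    0    0    0    0    0]
 [   0    0    0    0    0    0    0    0    0    0    0    0]]
```

View pics/t0.png

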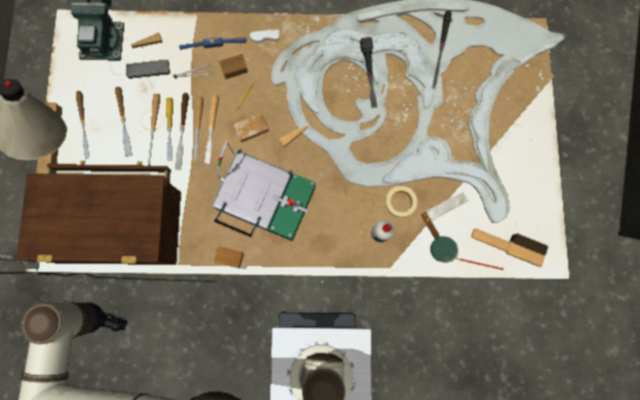

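The full top view shows a toolbox (cols 20–180, rows 165–262) on the arm's left. The arm starts in front of it, so I go by a waypoint around it.

Run:
```python
from h import *
s=arm.read_state();r0=R.from_quat(s["ee_rot"])
w=(r0.inv()*R.from_quat(down())).as_rotvec();mid=(r0*R.from_rotvec(w/2)).as_quat()
W=[280,300,240]
for r in rows(s["position"],s["ee_rot"],W,mid):print(r)
print()
for r in rows(W,mid,[537,100,200],down()):print(r)
```

```text
[1.92, 2.81, -0.1, 0.0, 0.0, 5.19]
[2.16, 2.62, -0.1, 0.0, 0.0, 5.19]
[2.39, 2.42, -0.1, 0.0, 0.0, 5.19]
[2.6, 2.19, -0.1, 0.0, 0.0, 5.19]
[2.79, 1.94, -0.1, 0.0, 0.0, 5.19]
[2.95, 1.68, -0.1, 0.0, 0.0, 5.19]
[3.09, 1.41, -0.1, 0.0, 0.0, 5.19]
[3.21, 1.12, -0.1, 0.0, 0.0, 5.19]
[3.3, 0.83, -0.1, 0.0, 0.0, 5.19]

[3.22, -1.64, 0.44, 0.0, 0.0, 5.19]
[3.06, -1.93, 0.44, 0.0, 0.0, 5.19]
[2.87, -2.2, 0.44, 0.0, 0.0, 5.19]
[2.66, -2.45, 0.44, 0.0, 0.0, 5.19]
[2.43, -2.68, 0.44, 0.0, 0.0, 5.19]
[2.18, -2.89, 0.44, 0.0, 0.0, 5.19]
[1.91, -3.07, 0.44, 0.0, 0.0, 5.19]
[1.62, -3.23, 0.44, 0.0, 0.0, 5.19]
[1.32, -3.37, 0.44, 0.0, 0.0, 5.19]
```

>>> send_rows:
  targets:
    - {"gripper": -1, "x": 1.92, "y": 2.81, "z": -0.1, "ax": 0, "ay": 0, "az": 5.19}
    - {"gripper": -1, "x": 2.16, "y": 2.62, "z": -0.1, "ax": 0, "ay": 0, "az": 5.19}
    - {"gripper": -1, "x": 2.39, "y": 2.42, "z": -0.1, "ax": 0, "ay": 0, "az": 5.19}
    - {"gripper": -1, "x": 2.6, "y": 2.19, "z": -0.1, "ax": 0, "ay": 0, "az": 5.19}
    - {"gripper": -1, "x": 2.79, "y": 1.94, "z": -0.1, "ax": 0, "ay": 0, "az": 5.19}

```text
clock: 1.22
position: [242.3, 429.1, 236.4]
ee_rot: [0.926, -0.377, 0.0, -0.0]
contact_force: [0.0, -1.3, -0.0]
gripper_width: 85.3
grasp_force: 0.0
```

>>> send_rows:
  targets:
    - {"gripper": -1, "x": 2.95, "y": 1.68, "z": -0.1, "ax": 0, "ay": 0, "az": 5.19}
    - {"gripper": -1, "x": 3.09, "y": 1.41, "z": -0.1, "ax": 0, "ay": 0, "az": 5.19}
    - {"gripper": -1, "x": 3.21, "y": 1.12, "z": -0.1, "ax": 0, "ay": 0, "az": 5.19}
    - {"gripper": -1, "x": 3.3, "y": 0.83, "z": -0.1, "ax": 0, "ay": 0, "az": 5.19}

```text
clock: 1.55
position: [280.2, 298.5, 240.6]
ee_rot: [0.843, -0.538, -0.0, -0.0]
contact_force: [1.4, -0.1, 0.3]
gripper_width: 85.7
grasp_force: 0.0
```

>>> send_rows:
  targets:
    - {"gripper": -1, "x": 3.22, "y": -1.64, "z": 0.44, "ax": 0, "ay": 0, "az": 5.19}
    - {"gripper": -1, "x": 3.06, "y": -1.93, "z": 0.44, "ax": 0, "ay": 0, "az": 5.19}
    - {"gripper": -1, "x": 2.87, "y": -2.2, "z": 0.44, "ax": 0, "ay": 0, "az": 5.19}
    - {"gripper": -1, "x": 2.66, "y": -2.45, "z": 0.44, "ax": 0, "ay": 0, "az": 5.19}
    - {"gripper": -1, "x": 2.43, "y": -2.68, "z": 0.44, "ax": 0, "ay": 0, "az": 5.19}

```text
clock: 1.97
position: [424.1, 188.0, 218.7]
ee_rot: [-0.701, 0.714, -0.0, 0.001]
contact_force: [0.7, 0.7, 0.6]
gripper_width: 84.9
grasp_force: 0.0
```

>>> send_rows:
  targets:
    - {"gripper": -1, "x": 2.18, "y": -2.89, "z": 0.44, "ax": 0, "ay": 0, "az": 5.19}
    - {"gripper": -1, "x": 1.91, "y": -3.07, "z": 0.44, "ax": 0, "ay": 0, "az": 5.19}
    - {"gripper": -1, "x": 1.62, "y": -3.23, "z": 0.44, "ax": 0, "ay": 0, "az": 5.19}
    - {"gripper": -1, "x": 1.32, "y": -3.37, "z": 0.44, "ax": 0, "ay": 0, "az": 5.19}

```text
clock: 2.3
position: [538.5, 99.1, 200.7]
ee_rot: [-0.56, 0.828, -0.0, 0.0]
contact_force: [0.8, 0.7, 0.6]
gripper_width: 85.4
grasp_force: 0.0
```

Run:
```python
from h import *
s=arm.read_state();print(s["position"],s["ee_rot"],down())
im,d=arm.get_image("scene");cv2.imwrite("pics/c3.png",cv2.resize(im[60:240,230:430,::-1],None,fx=3,fy=3))
for r in rows(s["position"],s["ee_rot"],[537,100,122],down(),30):print(r)
```

```text
[538.50528543  99.07397634 200.67706452] [-5.60344951e-01  8.28259305e-01 -4.76254302e-05  2.39767821e-04] [-0.56179019  0.82727975  0.          0.        ]
[-0.01, 0.06, 2.62, -0.01, 0.01, -0.07]
[-0.01, 0.06, 2.62, -0.01, 0.01, -0.07]
[-0.01, 0.06, 2.62, -0.01, 0.01, -0.07]
```

View pics/c3.png

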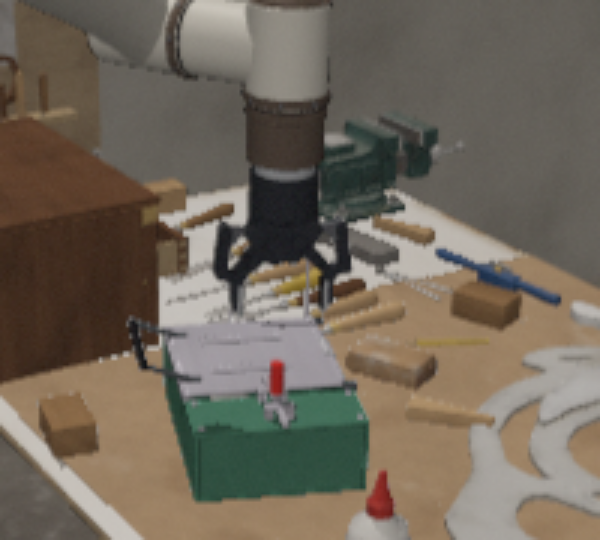

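The gripper is centred over the red knob (knob at crop (277,378), fingers at 237 and 320). I descend, grip and draw the bolt.

>>> send_rows:
  targets:
    - {"gripper": -1, "y": 0.05, "z": 2.6}
    - {"gripper": -1, "y": 0.05, "z": 2.6}
    - {"gripper": -1, "y": 0.05, "z": 2.6}
    - {"gripper": 1}
    - {"gripper": 1}

```text
$.targets[0]: bad value
```

>>> send_rows:
  targets:
    - {"gripper": 1}
    - {"gripper": 1}
    - {"gripper": 1}
    - {"gripper": 1}
    - {"gripper": 1}

```text
$.targets[0]: bad value
```

>>> send_rows:
  targets:
    - {"gripper": -1, "x": 0, "y": 0.05, "z": 2.6, "ax": 0, "ay": 0, "az": 0}
    - {"gripper": -1, "x": 0, "y": 0.05, "z": 2.6, "ax": 0, "ay": 0, "az": 0}
    - {"gripper": -1, "x": 0, "y": 0.05, "z": 2.6, "ax": 0, "ay": 0, "az": 0}
    - {"gripper": 1, "x": 0, "y": 0, "z": 0, "ax": 0, "ay": 0, "az": 0}
    - {"gripper": 1, "x": 0, "y": 0, "z": 0, "ax": 0, "ay": 0, "az": 0}

```text
clock: 2.77
position: [535.4, 100.7, 122.1]
ee_rot: [-0.562, 0.827, -0.0, -0.001]
contact_force: [0.8, -0.3, 0.5]
gripper_width: 64.1
grasp_force: 0.0
```

>>> send_rows:
  targets:
    - {"gripper": 1, "x": 0, "y": 0, "z": 0, "ax": 0, "ay": 0, "az": 0}
    - {"gripper": 1, "x": 0, "y": 0, "z": 0, "ax": 0, "ay": 0, "az": 0}
    - {"gripper": 1, "x": 0, "y": 0, "z": 0, "ax": 0, "ay": 0, "az": 0}
    - {"gripper": 1, "x": 0, "y": 0, "z": 0, "ax": 0, "ay": 0, "az": 0}

```text
clock: 3.1
position: [537.4, 101.5, 124.6]
ee_rot: [-0.563, 0.827, -0.001, 0.002]
contact_force: [-0.6, 0.3, 0.3]
gripper_width: 14.3
grasp_force: 58.6
```

>>> send_rows:
  targets:
    - {"gripper": 1, "x": 0.8, "y": 0, "z": 0, "ax": 0, "ay": 0, "az": 0}
    - {"gripper": 1, "x": 0.8, "y": 0, "z": 0, "ax": 0, "ay": 0, "az": 0}
    - {"gripper": 1, "x": 0.8, "y": 0, "z": 0, "ax": 0, "ay": 0, "az": 0}
    - {"gripper": 1, "x": 0.8, "y": 0, "z": 0, "ax": 0, "ay": 0, "az": 0}
    - {"gripper": 1, "x": 0.8, "y": 0, "z": 0, "ax": 0, "ay": 0, "az": 0}

```text
clock: 3.52
position: [522.4, 64.0, 124.5]
ee_rot: [-0.562, 0.827, -0.001, 0.003]
contact_force: [3.0, 13.6, 4.8]
gripper_width: 14.2
grasp_force: 58.8
```

>>> send_rows:
  targets:
    - {"gripper": 1, "x": 0.2, "y": 0, "z": 0, "ax": 0, "ay": 0, "az": 0}
    - {"gripper": 1, "x": 0, "y": 0, "z": 0, "ax": 0, "ay": 0, "az": 0}
    - {"gripper": 1, "x": 0, "y": 0, "z": 0, "ax": 0, "ay": 0, "az": 0}

```text
clock: 3.77
position: [522.5, 64.2, 124.6]
ee_rot: [-0.562, 0.827, 0.0, 0.004]
contact_force: [0.8, 8.9, 5.2]
gripper_width: 14.1
grasp_force: 59.0
```

>>> send_rows:
  targets:
    - {"gripper": -1, "x": 0, "y": 0, "z": 0, "ax": 0, "ay": 0, "az": 0}
    - {"gripper": -1, "x": 0, "y": 0, "z": 0, "ax": 0, "ay": 0, "az": 0}
    - {"gripper": -1, "x": 0, "y": 0, "z": 0, "ax": 0, "ay": 0, "az": 0}
    - {"gripper": -1, "x": 0, "y": 0, "z": 0, "ax": 0, "ay": 0, "az": 0}
    - {"gripper": -1, "x": 0, "y": 0, "z": 0, "ax": 0, "ay": 0, "az": 0}

```text
clock: 4.18
position: [519.9, 61.5, 122.4]
ee_rot: [-0.562, 0.827, 0.0, -0.001]
contact_force: [-0.2, -0.1, 0.8]
gripper_width: 73.5
grasp_force: 0.0
```

>>> send_rows:
  targets:
    - {"gripper": -1, "x": 0, "y": 0, "z": -2, "ax": 0, "ay": 0, "az": 0}
    - {"gripper": -1, "x": 0, "y": 0, "z": -3, "ax": 0, "ay": 0, "az": 0}
    - {"gripper": -1, "x": 0, "y": 0, "z": -3, "ax": 0, "ay": 0, "az": 0}
    - {"gripper": -1, "x": 0, "y": 0, "z": -2, "ax": 0, "ay": 0, "az": 0}

```text
clock: 4.52
position: [521.0, 61.8, 225.4]
ee_rot: [-0.562, 0.827, -0.001, 0.001]
contact_force: [0.8, 1.2, 0.9]
gripper_width: 85.1
grasp_force: 0.0
```

Run:
```python
from h import *
s=arm.read_state();print(s["position"],s["ee_rot"],s["gripper_width"],s["contact_force"])
for r in rows(s["position"],s["ee_rot"],[456,279,205],down(),34):print(r)
im,d=arm.get_image("scene");cv2.imwrite("pics/c4.png",cv2.resize(im[60:240,230:430,::-1],None,fx=3,fy=3))
# bar pixels in first scene image w/ depth
z=np.load("/tmp/scene.npz");d=z["d"];cm=arm.camera_model("scene");M=cm["cam_to_world"]
v,u=np.mgrid[:400,:640];P=np.stack([(u-cm["cx"])/cm["fx"]*d,(v-cm["cy"])/cm["fy"]*d,d],-1)@M[:3,:3].T+M[:3,3]
t=p[2];c_,s_=np.cos(t),np.sin(t);Q=P-[p[0],p[1],0];B=np.stack([c_*Q[...,0]+s_*Q[...,1],-s_*Q[...,0]+c_*Q[...,1],P[...,2]],-1)
m=(z["im"].max(-1)<60)&(B[...,0]<-120)&(B[...,0]>-170)&(abs(B[...,1]-40)<75)&(B[...,2]>80)
print(m.sum(),np.median(B[m],0),B[m].min(0),B[m].max(0))
```

```text
[521.00945367  61.80213527 225.36008865] [-5.62359600e-01  8.26891664e-01 -6.82965393e-04  1.17896876e-03] 85.10110174342935 [0.75554531 1.2336688  0.86914145]
[-2.54, 2.0, 0.29, -0.02, 0.01, 0.01]
[-2.54, 2.01, 0.29, -0.02, 0.01, 0.01]
[-2.54, 2.01, 0.29, -0.02, 0.01, 0.01]
[-2.54, 2.01, 0.29, -0.02, 0.01, 0.01]
[-2.54, 2.01, 0.29, -0.02, 0.01, 0.01]
[-2.54, 2.01, 0.29, -0.02, 0.01, 0.01]
[-2.54, 2.01, 0.29, -0.02, 0.01, 0.01]
43 [-144.11805115   33.97971878  122.4482494 ] [-149.0588622   -23.39802755  113.273854  ] [-127.81718687   98.37587127  126.0208363 ]
```

View pics/c4.png

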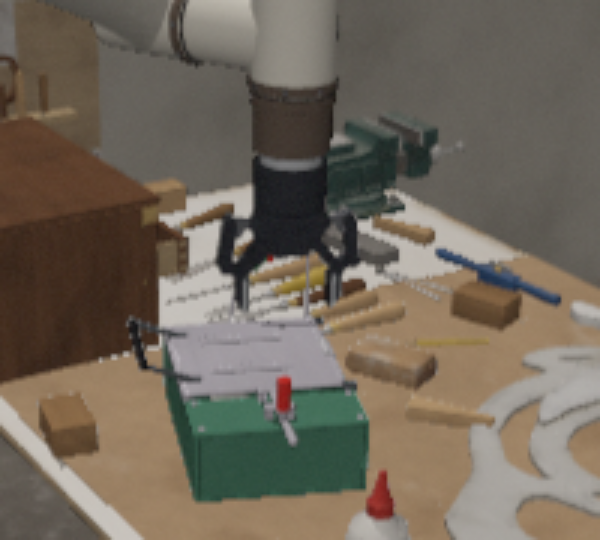

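The bolt is drawn: the knob now stands at crop (284,395), near the right keeper. Depth confirms the bar position, so I go to it.

>>> send_rows:
  targets:
    - {"gripper": -1, "x": -2.54, "y": 2, "z": 0.29, "ax": 0, "ay": 0, "az": 0}
    - {"gripper": -1, "x": -2.54, "y": 2, "z": 0.29, "ax": 0, "ay": 0, "az": 0}
    - {"gripper": -1, "x": -2.54, "y": 2, "z": 0.29, "ax": 0, "ay": 0, "az": 0}
    - {"gripper": -1, "x": -2.54, "y": 2, "z": 0.29, "ax": 0, "ay": 0, "az": 0}
    - {"gripper": -1, "x": -2.54, "y": 2, "z": 0.29, "ax": 0, "ay": 0, "az": 0}

```text
clock: 4.98
position: [473.2, 217.7, 207.8]
ee_rot: [-0.562, 0.827, -0.0, -0.0]
contact_force: [-0.1, -0.4, -0.2]
gripper_width: 85.3
grasp_force: 0.0
```

>>> send_rows:
  targets:
    - {"gripper": -1, "x": -2.54, "y": 2, "z": 0.29, "ax": 0, "ay": 0, "az": 0}
    - {"gripper": -1, "x": -2.54, "y": 2, "z": 0.29, "ax": 0, "ay": 0, "az": 0}
    - {"gripper": -1, "x": 0, "y": 0, "z": 0, "ax": 0, "ay": 0, "az": 0}

```text
clock: 5.23
position: [454.3, 282.5, 201.3]
ee_rot: [-0.564, 0.826, 0.0, -0.0]
contact_force: [-0.2, -0.1, -0.1]
gripper_width: 85.4
grasp_force: 0.0
```

Run:
```python
from h import *
s=arm.read_state();print(s["position"],s["ee_rot"])
for r in rows(s["position"],s["ee_rot"],b2w(p,[-143,40,102])[0],down(),30):print(r)
im,d=arm.get_image("scene");cv2.imwrite("pics/c5.png",cv2.resize(im[80:220,240:380,::-1],None,fx=4,fy=4))
```

```text
[454.26873681 282.53372153 201.31262989] [-5.64154192e-01  8.25669401e-01  9.09862744e-05 -2.82864485e-04]
[0.08, -0.05, 2.48, 0.01, -0.01, 0.08]
[0.08, -0.05, 2.48, 0.01, -0.01, 0.08]
[0.08, -0.05, 2.48, 0.01, -0.01, 0.08]
[0.08, -0.05, 2.48, 0.01, -0.01, 0.08]
```

View pics/c5.png

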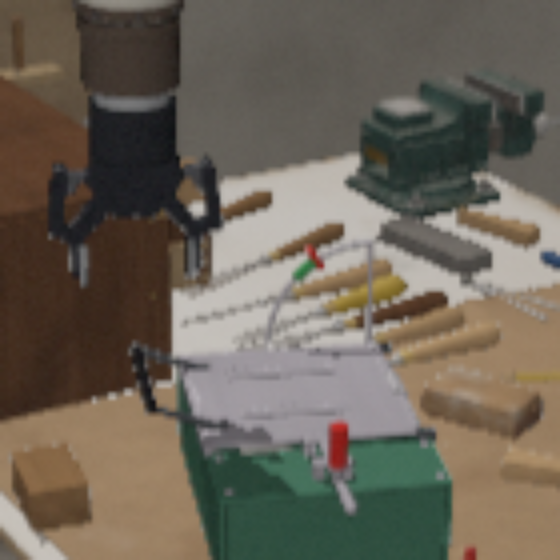

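The gripper hovers over the bar (bar at crop (145,378), fingers at 80 and 200 straddling it). I descend and grip.

>>> send_rows:
  targets:
    - {"gripper": -1, "x": 0.08, "y": -0.05, "z": 2.5, "ax": 0, "ay": 0, "az": 0}
    - {"gripper": -1, "x": 0.08, "y": -0.05, "z": 2.5, "ax": 0, "ay": 0, "az": 0}
    - {"gripper": -1, "x": 0.08, "y": -0.05, "z": 2.5, "ax": 0, "ay": 0, "az": 0}
    - {"gripper": -1, "x": 0.08, "y": -0.05, "z": 2.4, "ax": 0, "ay": 0, "az": 0}
    - {"gripper": 1, "x": 0, "y": 0, "z": 0, "ax": 0, "ay": 0, "az": 0}

```text
clock: 5.7
position: [453.6, 271.5, 98.7]
ee_rot: [-0.561, 0.828, -0.001, -0.005]
contact_force: [-0.5, 0.2, -1.7]
gripper_width: 75.8
grasp_force: 0.0
```

>>> send_rows:
  targets:
    - {"gripper": 1, "x": 0, "y": 0, "z": 0, "ax": 0, "ay": 0, "az": 0}
    - {"gripper": 1, "x": 0, "y": 0, "z": 0, "ax": 0, "ay": 0, "az": 0}
    - {"gripper": 1, "x": 0, "y": 0, "z": 0, "ax": 0, "ay": 0, "az": 0}
    - {"gripper": 1, "x": 0, "y": 0, "z": 0, "ax": 0, "ay": 0, "az": 0}
    - {"gripper": 1, "x": 0, "y": 0, "z": 0, "ax": 0, "ay": 0, "az": 0}

```text
clock: 6.12
position: [455.8, 275.8, 104.5]
ee_rot: [-0.562, 0.827, 0.001, 0.001]
contact_force: [-27.9, 17.3, 8.3]
gripper_width: 12.3
grasp_force: 15.6
```

>>> send_rows:
  targets:
    - {"gripper": 1, "x": 0, "y": 0, "z": 0, "ax": 0, "ay": 0, "az": 0}

```text
clock: 6.2
position: [455.0, 276.2, 104.6]
ee_rot: [-0.562, 0.827, 0.001, 0.0]
contact_force: [-8.3, 3.7, 4.9]
gripper_width: 9.8
grasp_force: 58.5
```

```bash
cat >> h.py <<'E'
def arc(ths):
    r,f=np.hypot(232,28),np.arctan2(28,232);a=np.array(ths)+f;X,Z=-r*np.cos(a),r*np.sin(a)
    return np.c_[ths[1:],-np.diff(X)/10,-np.diff(Z)/10].round(2)
def status():
    s=arm.read_state();R0=R.from_quat(s["ee_rot"]);g=s["position"]+R0.apply([0,0,-19])
    h=b2w(p,[90,40,92])[0];d=g-h;x=np.cos(p[2])*d[0]+np.sin(p[2])*d[1];print("bar x,z",x,d[2],"r",np.hypot(x,d[2]),"th",np.arctan2(d[2],-x)-np.arctan2(28,232),"F tool",R0.inv().apply(s["contact_force"]).round(1),"w",s["gripper_width"],s["grasp_force"],s["ee_rot"].round(3))
E
python3 - <<'E'
from h import *
status()
print(arc([0,.02,.05]+[.05*i for i in range(2,25)]))
E
```

```text
bar x,z -232.11641605098154 31.621108682749124 r 234.2603788835803 th 0.015287311193340439 F tool [-0.4  9.1 -4.9] w 9.810034573192443 58.50204348564148 [-0.562  0.827  0.001  0.   ]
[[ 0.02 -0.06 -0.46]
 [ 0.05 -0.11 -0.69]
 [ 0.1  -0.23 -1.15]
 [ 0.15 -0.28 -1.13]
 [ 0.2  -0.34 -1.12]
 [ 0.25 -0.4  -1.1 ]
 [ 0.3  -0.45 -1.08]
 [ 0.35 -0.5  -1.05]
 [ 0.4  -0.56 -1.03]
 [ 0.45 -0.61 -1.  ]
 [ 0.5  -0.65 -0.97]
 [ 0.55 -0.7  -0.93]
 [ 0.6  -0.75 -0.9 ]
 [ 0.65 -0.79 -0.86]
 [ 0.7  -0.83 -0.82]
 [ 0.75 -0.87 -0.78]
 [ 0.8  -0.91 -0.73]
 [ 0.85 -0.95 -0.68]
 [ 0.9  -0.98 -0.64]
 [ 0.95 -1.01 -0.59]
 [ 1.   -1.04 -0.54]
 [ 1.05 -1.06 -0.48]
 [ 1.1  -1.09 -0.43]
 [ 1.15 -1.11 -0.37]
 [ 1.2  -1.12 -0.32]]
```

>>> send_rows:
  targets:
    - {"gripper": 1, "x": 0, "y": -0.06, "z": -0.46, "ax": 0, "ay": 0, "az": 0}
    - {"gripper": 1, "x": 0, "y": -0.11, "z": -0.69, "ax": 0, "ay": 0, "az": 0}
    - {"gripper": 1, "x": 0, "y": -0.23, "z": -1.15, "ax": 0, "ay": 0, "az": 0}
    - {"gripper": 1, "x": 0, "y": -0.28, "z": -1.13, "ax": 0, "ay": 0, "az": 0}
    - {"gripper": 1, "x": 0, "y": -0.34, "z": -1.12, "ax": 0, "ay": 0, "az": 0}

```text
clock: 6.62
position: [463.6, 272.7, 148.9]
ee_rot: [-0.562, 0.827, 0.002, -0.001]
contact_force: [-6.6, 6.4, -1.5]
gripper_width: 10.0
grasp_force: 58.5
```

```bash
python3 -c "
from h import *;status()"
```

```text
bar x,z -222.7829017646256 75.88429491902741 r 235.35217767002868 th 0.2081853522171207 F tool [-3.5  8.5  1.5] w 9.961372958036767 58.515400886535645 [-0.562  0.827  0.002 -0.001]
```

Rising well with low forces.

>>> send_rows:
  targets:
    - {"gripper": 1, "x": 0, "y": -0.4, "z": -1.1, "ax": 0, "ay": 0, "az": 0}
    - {"gripper": 1, "x": 0, "y": -0.45, "z": -1.08, "ax": 0, "ay": 0, "az": 0}
    - {"gripper": 1, "x": 0, "y": -0.5, "z": -1.05, "ax": 0, "ay": 0, "az": 0}
    - {"gripper": 1, "x": 0, "y": -0.56, "z": -1.03, "ax": 0, "ay": 0, "az": 0}
    - {"gripper": 1, "x": 0, "y": -0.61, "z": -1.0, "ax": 0, "ay": 0, "az": 0}

```text
clock: 7.03
position: [485.6, 263.8, 202.0]
ee_rot: [-0.562, 0.827, 0.003, -0.002]
contact_force: [-12.9, 7.3, 4.8]
gripper_width: 9.6
grasp_force: 58.5
```

>>> send_rows:
  targets:
    - {"gripper": 1, "x": 0, "y": -0.65, "z": -0.97, "ax": 0, "ay": 0, "az": 0}
    - {"gripper": 1, "x": 0, "y": -0.7, "z": -0.93, "ax": 0, "ay": 0, "az": 0}
    - {"gripper": 1, "x": 0, "y": -0.75, "z": -0.9, "ax": 0, "ay": 0, "az": 0}
    - {"gripper": 1, "x": 0, "y": -0.79, "z": -0.86, "ax": 0, "ay": 0, "az": 0}
    - {"gripper": 1, "x": 0, "y": -0.83, "z": -0.82, "ax": 0, "ay": 0, "az": 0}

```text
clock: 7.45
position: [519.9, 250.0, 249.0]
ee_rot: [-0.563, 0.827, 0.003, -0.001]
contact_force: [-13.9, 6.3, 12.4]
gripper_width: 9.8
grasp_force: 58.5
```

```bash
python3 -c "
from h import *;status()"
```

```text
bar x,z -162.0361861163344 176.03067429788547 r 239.25409903467818 th 0.7066614296078321 F tool [ -0.8  15.3 -12.3] w 9.784112800190956 58.52561831474304 [-0.563  0.827  0.003 -0.001]
```

>>> send_rows:
  targets:
    - {"gripper": 1, "x": 0, "y": -0.82, "z": -0.83, "ax": 0, "ay": 0, "az": 0}
    - {"gripper": 1, "x": 0, "y": -0.86, "z": -0.78, "ax": 0, "ay": 0, "az": 0}
    - {"gripper": 1, "x": 0, "y": -0.9, "z": -0.73, "ax": 0, "ay": 0, "az": 0}
    - {"gripper": 1, "x": 0, "y": -0.93, "z": -0.69, "ax": 0, "ay": 0, "az": 0}
    - {"gripper": 1, "x": 0, "y": -0.98, "z": -0.64, "ax": 0, "ay": 0, "az": 0}

```text
clock: 7.87
position: [563.8, 232.3, 285.7]
ee_rot: [-0.563, 0.827, 0.001, -0.0]
contact_force: [-9.2, 2.2, 10.8]
gripper_width: 9.4
grasp_force: 58.9
```

```bash
python3 -c "
from h import *;status()"
```

```text
bar x,z -114.7926455773687 212.74832495395492 r 241.74201382747887 th 0.9558871919517499 F tool [  1.3   9.4 -10.8] w 9.390028826425217 58.89188289642334 [-0.563  0.827  0.001 -0.   ]
```

>>> send_rows:
  targets:
    - {"gripper": 1, "x": 0, "y": -1.01, "z": -0.6, "ax": 0, "ay": 0, "az": 0}
    - {"gripper": 1, "x": 0, "y": -1.03, "z": -0.55, "ax": 0, "ay": 0, "az": 0}
    - {"gripper": 1, "x": 0, "y": -1.05, "z": -0.5, "ax": 0, "ay": 0, "az": 0}
    - {"gripper": 1, "x": 0, "y": -1.08, "z": -0.44, "ax": 0, "ay": 0, "az": 0}
    - {"gripper": 1, "x": 0, "y": -0.8, "z": -0.3, "ax": 0, "ay": 0, "az": 0}

```text
clock: 8.28
position: [611.3, 213.1, 308.3]
ee_rot: [-0.562, 0.827, 0.0, -0.0]
contact_force: [-3.3, -0.6, 2.2]
gripper_width: 9.5
grasp_force: 58.6
```

>>> send_rows:
  targets:
    - {"gripper": 1, "x": 0, "y": 0, "z": 0, "ax": 0, "ay": 0, "az": 0}
    - {"gripper": 1, "x": 0, "y": 0, "z": 0, "ax": 0, "ay": 0, "az": 0}

```text
clock: 8.45
position: [612.4, 212.7, 309.1]
ee_rot: [-0.562, 0.827, -0.001, 0.001]
contact_force: [-1.8, -0.5, 4.4]
gripper_width: 9.5
grasp_force: 59.2
```

Run:
```python
from h import *;status()
im,d=arm.get_image("scene");cv2.imwrite("pics/c6.png",cv2.resize(im[80:220,240:380,::-1],None,fx=4,fy=4,interpolation=cv2.INTER_CUBIC))
np.savez("/tmp/s6.npz",im=im,d=d);im,d=arm.get_image("top");np.savez("/tmp/t6.npz",im=im,d=d)
```

```text
bar x,z -62.47711867336695 236.05568938915093 r 244.1836989864665 th 1.1919492054953793 F tool [ 1.1  1.4 -4.4] w 9.466073691503995 59.23074781894684 [-0.562  0.827 -0.001  0.001]
```

View pics/c6.png

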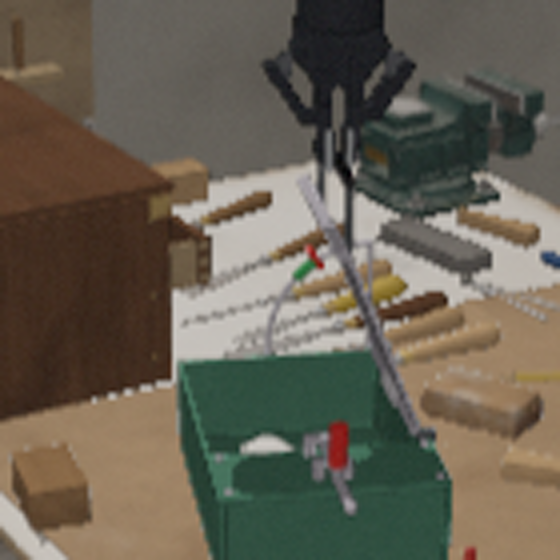

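The hatch stands well past the red mark: its edge runs from the hinge at crop (425,435) to (305,180), and the mark is at (315,257). I measure the angle from a circle fit of the bar path and from the picture.

Run:
```python
from h import *
A=np.array([[-232.1,31.6],[-222.8,75.9],[-162,176],[-114.8,212.7],[-62.5,236.1]])
r=least_squares(lambda c:np.hypot(*(A-c).T)-233.7,[0,0]);c=r.x;print(c,r.fun)
print("th circle",np.arctan2(A[:,1]-c[1],c[0]-A[:,0])-.1201)
# image: hinge end & corner of right edge
h=np.array([425,435])/4+[240,80];k=np.array([305,180])/4+[240,80];print(h,k)
for th in(1.05,1.1,1.15,1.2,1.25,1.3):
    P=[[90-L*np.cos(th)+n*np.sin(th),-54,92+L*np.sin(th)+n*np.cos(th)] for L,n in((0,0),(186,2))]
    q=proj("scene",b2w(p,P));print(th,q.round(1).tolist(),(q[1]-q[0]).round(1),"obs",k-h)
for th,target in((.87,0),):
    t=np.array([.87]);a=.1201+.87;X,Z=c[0]-233.7*np.cos(a),c[1]+233.7*np.sin(a);print("target x,z",X,Z,"tool dy,dz cm",-(X-A[-1,0])/10,-(Z-A[-1,1])/10)
```

```text
[ 1.34798291 10.26321279] [ 0.7210298  -0.13950232 -0.99579687 -0.30975438  0.98877131]
th circle [-0.02895477  0.16476398  0.67255697  0.92980242  1.17516959]
[346.25 188.75] [316.25 125.  ]
1.05 [[345.1, 188.4], [320.7, 146.8]] [-24.4 -41.6] obs [-30.   -63.75]
1.1 [[345.1, 188.4], [323.2, 145.5]] [-21.9 -42.9] obs [-30.   -63.75]
1.15 [[345.1, 188.4], [325.7, 144.2]] [-19.4 -44.2] obs [-30.   -63.75]
1.2 [[345.1, 188.4], [328.3, 143.1]] [-16.8 -45.3] obs [-30.   -63.75]
1.25 [[345.1, 188.4], [330.9, 142.1]] [-14.2 -46.3] obs [-30.   -63.75]
1.3 [[345.1, 188.4], [333.6, 141.2]] [-11.5 -47.2] obs [-30.   -63.75]
target x,z -126.86129894238229 205.65530589000429 tool dy,dz cm 6.4361298942382295 3.0444694109995707
```

Run:
```python
from h import *
print(arc([1.175,1.155,1.12,1.08,1.04,1.0,.96,.92,.89,.87]))
for th in(1.1,1.15,1.2,1.25):
    P=[[90-L*np.cos(th)+n*np.sin(th),134,92+L*np.sin(th)+n*np.cos(th)] for L,n in((186,2),)];print(th,(proj("scene",b2w(p,P))-[240,80])*4)
```

```text
[[1.16 0.45 0.13]
 [1.12 0.78 0.25]
 [1.08 0.88 0.32]
 [1.04 0.86 0.36]
 [1.   0.85 0.39]
 [0.96 0.83 0.42]
 [0.92 0.82 0.46]
 [0.89 0.6  0.36]
 [0.87 0.39 0.25]]
1.1 [[291.23444937 183.70019015]]
1.15 [[300.39026781 179.17090661]]
1.2 [[309.74059319 175.07671766]]
1.25 [[319.25810701 171.42962297]]
```

Observed corner (305,180) gives about 1.17 rad, which agrees with the circle fit. Now I lower it slowly to about 0.87.

>>> send_rows:
  targets:
    - {"gripper": 1, "x": 0, "y": 0.45, "z": 0.13, "ax": 0, "ay": 0, "az": 0}
    - {"gripper": 1, "x": 0, "y": 0.78, "z": 0.25, "ax": 0, "ay": 0, "az": 0}
    - {"gripper": 1, "x": 0, "y": 0.88, "z": 0.32, "ax": 0, "ay": 0, "az": 0}
    - {"gripper": 1, "x": 0, "y": 0.86, "z": 0.36, "ax": 0, "ay": 0, "az": 0}
    - {"gripper": 1, "x": 0, "y": 0.85, "z": 0.39, "ax": 0, "ay": 0, "az": 0}

```text
clock: 8.97
position: [576.2, 227.3, 293.8]
ee_rot: [-0.562, 0.827, -0.001, 0.001]
contact_force: [-0.7, -2.5, 5.4]
gripper_width: 9.6
grasp_force: 60.9
```

>>> send_rows:
  targets:
    - {"gripper": 1, "x": 0, "y": 0.83, "z": 0.42, "ax": 0, "ay": 0, "az": 0}
    - {"gripper": 1, "x": 0, "y": 0.82, "z": 0.46, "ax": 0, "ay": 0, "az": 0}
    - {"gripper": 1, "x": 0, "y": 0.6, "z": 0.36, "ax": 0, "ay": 0, "az": 0}
    - {"gripper": 1, "x": 0, "y": 0.39, "z": 0.25, "ax": 0, "ay": 0, "az": 0}
    - {"gripper": 1, "x": 0, "y": 0, "z": 0, "ax": 0, "ay": 0, "az": 0}

```text
clock: 9.38
position: [550.6, 237.7, 277.5]
ee_rot: [-0.563, 0.827, 0.0, -0.0]
contact_force: [-1.9, -2.4, 4.5]
gripper_width: 9.5
grasp_force: 61.9
```

>>> send_rows:
  targets:
    - {"gripper": 1, "x": 0, "y": 0, "z": 0, "ax": 0, "ay": 0, "az": 0}
    - {"gripper": 1, "x": 0, "y": 0, "z": 0, "ax": 0, "ay": 0, "az": 0}
    - {"gripper": 1, "x": 0, "y": 0, "z": 0, "ax": 0, "ay": 0, "az": 0}
    - {"gripper": 1, "x": 0, "y": 0, "z": 0, "ax": 0, "ay": 0, "az": 0}

```text
clock: 9.72
position: [551.4, 237.3, 278.1]
ee_rot: [-0.562, 0.827, -0.0, -0.0]
contact_force: [-2.2, -2.0, 7.3]
gripper_width: 9.6
grasp_force: 62.0
```

Run:
```python
from h import *;status()
im,d=arm.get_image("scene");cv2.imwrite("pics/c7.png",cv2.resize(im[90:200,270:370,::-1],None,fx=5.4,fy=5.4,interpolation=cv2.INTER_CUBIC))
s=arm.read_state();print(s["joint_vel"])
for th in(.78,.87,.95):
    a=th;P=[[90-L*np.cos(th)+2*np.sin(th),y,92+L*np.sin(th)+2*np.cos(th)] for L,y in((186,134),(186,-54),(0,-54))]+[[90-100*np.cos(th),153,92+100*np.sin(th)]];print(th,((proj("scene",b2w(p,P))-[270,90])*5.4).round().tolist())
```

```text
bar x,z -128.15046973675862 205.07928255490708 r 241.82649777678893 th 0.8921727222817298 F tool [ 2.6  1.3 -7.3] w 9.63924203394067 62.000688314437866 [-0.562  0.827 -0.    -0.   ]
[ 0.0012499  -0.00019605 -0.00060199  0.00040161 -0.00168275 -0.00125129]
0.78 [[161.0, 246.0], [209.0, 356.0], [408.0, 529.0], [241.0, 315.0]]
0.87 [[179.0, 229.0], [229.0, 338.0], [408.0, 529.0], [250.0, 306.0]]
0.95 [[196.0, 216.0], [248.0, 323.0], [408.0, 530.0], [259.0, 299.0]]
```

View pics/c7.png

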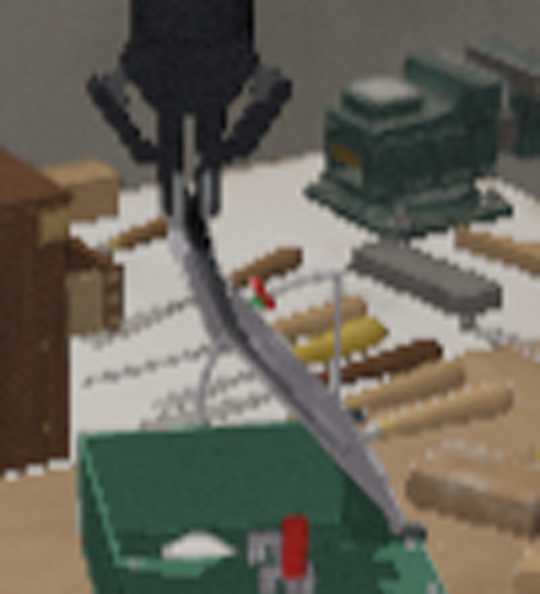

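The plate corners at crop (175,228) and (228,340) match the 0.87 rad prediction. The red mark shows just above the plate, the bolt is still drawn, and the arm is at rest holding the bar.

```bash
python3 -c "
from bench import arm;print(arm.job_done())"
```

```text
the job is handed in; nothing more can be done
None
```

I drew the bolt fully back, raised the hatch to about 1.17 rad, past the red balance mark, and lowered it to about 0.87 rad in the green band, where the gripper holds it at rest. The job is handed in, but I got no verdict back.

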